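# Turn the paint carousel to bring the solvent tin to the front

### The job

Turn the paint carousel by pushing its rim or the pegs on it until the oblong solvent tin stands at the front, in line with the metal pointer tongue of the foot, and leave it standing still there. Do not touch, lift or upset the tin or the pots riding on the disc, and leave the spray can, the bottle and the big pot beside the carousel where they are.

Things in the scene. Friction and masses are not known exactly. Their poses are not given: they have to be found in the camera images.
- carousel: Steel foot of the paint carousel, fixed to the deck; its origin is on the turning axis at deck height (z = 0), z up. The front is the foot's own -x direction: a flat metal tongue, 40 mm wide with a pointed end, bright bare metal, 8 mm thick, lies on the deck and sticks out from under the disc that way, its tip 238 mm from the axis. The plywood disc above it is 300 mm in diameter, from 22 to 40 mm above the deck, and carries the four pots and the tin.
- turntable (a joint): Turn of the disc on the foot in rad; grows counterclockwise seen from above; unlimited in practice. It turns freely both ways against a friction of about 0.2 N m (about 1.5 N at a peg) and stops almost at once when no longer pushed. The pots and the tin ride round with it.
- peg0 (a point): Top centre of one of the six alike upright wooden pegs on the disc's rim: 14 mm diameter, 36 mm high above the disc (40 to 76 mm above the deck), on a circle of 138 mm radius about the axis, 60 degrees apart. Rigidly part of the disc; a closed pair of fingers fits beside it, outside the pots (which reach out to about 115 mm from the axis at most).
- peg1 (a point): Top centre of one of the six alike upright wooden pegs on the disc's rim: 14 mm diameter, 36 mm high above the disc (40 to 76 mm above the deck), on a circle of 138 mm radius about the axis, 60 degrees apart. Rigidly part of the disc; a closed pair of fingers fits beside it, outside the pots (which reach out to about 115 mm from the axis at most).
- peg2 (a point): Top centre of one of the six alike upright wooden pegs on the disc's rim: 14 mm diameter, 36 mm high above the disc (40 to 76 mm above the deck), on a circle of 138 mm radius about the axis, 60 degrees apart. Rigidly part of the disc; a closed pair of fingers fits beside it, outside the pots (which reach out to about 115 mm from the axis at most).
- peg3 (a point): Top centre of one of the six alike upright wooden pegs on the disc's rim: 14 mm diameter, 36 mm high above the disc (40 to 76 mm above the deck), on a circle of 138 mm radius about the axis, 60 degrees apart. Rigidly part of the disc; a closed pair of fingers fits beside it, outside the pots (which reach out to about 115 mm from the axis at most).
- peg4 (a point): Top centre of one of the six alike upright wooden pegs on the disc's rim: 14 mm diameter, 36 mm high above the disc (40 to 76 mm above the deck), on a circle of 138 mm radius about the axis, 60 degrees apart. Rigidly part of the disc; a closed pair of fingers fits beside it, outside the pots (which reach out to about 115 mm from the axis at most).
- peg5 (a point): Top centre of one of the six alike upright wooden pegs on the disc's rim: 14 mm diameter, 36 mm high above the disc (40 to 76 mm above the deck), on a circle of 138 mm radius about the axis, 60 degrees apart. Rigidly part of the disc; a closed pair of fingers fits beside it, outside the pots (which reach out to about 115 mm from the axis at most).
- tin: The solvent tin: the only oblong vessel on the disc, a bare metal box 60 x 34 mm, 45 mm high, with a small round cap near one end (top at 55 mm), loose, standing on the disc about 72 mm from its centre at any yaw. Origin: centre of its underside (z = 0.040), long side along its x, z up. To be brought to the front by turning the disc; not to be touched.
- pot0: Round white paint pot with a grey lid, 56 mm diameter, 50 mm high, loose, standing on the disc about 72 mm from its centre; all four pots are alike. Origin: centre of its underside (z = 0.040), z up. Not to be touched.
- pot1: Round white paint pot with a grey lid, 56 mm diameter, 50 mm high, loose, standing on the disc about 72 mm from its centre; all four pots are alike. Origin: centre of its underside (z = 0.040), z up. Not to be touched.
- pot2: Round white paint pot with a grey lid, 56 mm diameter, 50 mm high, loose, standing on the disc about 72 mm from its centre; all four pots are alike. Origin: centre of its underside (z = 0.040), z up. Not to be touched.
- pot3: Round white paint pot with a grey lid, 56 mm diameter, 50 mm high, loose, standing on the disc about 72 mm from its centre; all four pots are alike. Origin: centre of its underside (z = 0.040), z up. Not to be touched.
- spraycan: Bystander: metal spray can, 66 mm diameter, 193 mm high, loose on the deck to the left of the carousel (+y). Origin: centre of its underside.
- bottle: Bystander: blue plastic bottle with a white cap, 68 mm diameter, 170 mm high, loose on the deck to the right of the carousel (-y). Origin: centre of its underside.
- bigpot: Bystander: large white paint pot with a grey lid, 104 mm diameter, 55 mm high, loose on the deck to the left of the carousel (+y). Origin: centre of its underside.

How it is judged:
By the outcome, as a careful person would: the job done as asked, in the order asked, and still so for the second after the job is handed in, with the robot touching nothing.
It also fails if it takes over 58 s, if anything falls off the work surface, if the arm or the gripper's body presses on something with over 40 N, if the wrist force passes 120 N, or if a joint passes its speed limit or range.

### The arm

A 6-joint arm with a two-finger parallel gripper is mounted at the origin on the work surface. World frame = base frame: x ahead of the robot, y to its left, z up, the work surface at z = 0. Lengths are in m, angles in rad, forces in N, time in s.
With the tool pointing down it reaches from about 0.225 to 0.725 m from the base axis. Payload 3.1 kg.
Tool frame: the origin (TCP) lies midway between the tips of the shut fingers; the grasp point (between the pads) lies 19 mm behind it; z points along the fingers, y is the direction in which the jaws open and shut (so a half turn about z gives the same grasp; the last joint's range is limited). The gripper opens to 85 mm and grips with 20 to 120 N. Pads are 22 mm wide; open, the fingers measure 114 mm over their backs; the gripper's body (76 mm by 85 mm) begins 54 mm behind the grasp point. The pads swing forward as they close: fully open they stand 13 mm farther back than shut.
Start: joints at [-1.297, 0.048, 0.099, 1.622, 0, 1.443], TCP at [0.205, -0.483, 0.231] pointing down, gripper open.
Joint ranges: [-2.91, 2.91], [-0.99, 1.94], [-1.21, 1.42], [-2.12, 2.29], [-1.49, 1.47], [-3.14, 3.14]. Speed limits (rad/s): [2.79, 2.79, 3.14, 3.14, 3.14, 3.14].

### API

Orientations are given as a rotation vector (axis times angle).
In Python, from bench import robot gives the robot as it stands. Calls block until the motion is done:
- robot.goto(position, orientation): joint-space move of the TCP to a pose.
- robot.move_straight(position, orientation=None, v=0.15, threshold=None): straight line of the TCP; orientation=None keeps the orientation; v is the mean speed in m/s. With threshold (N) it stops when the force on the tool has changed by that much, and returns True; else False.
- robot.set_joints(angles): joint-space move.
- robot.command_gripper(opening, grasp_force=None): opening from 0.0 (shut) to 1.0 (fully open); grasp_force is the grip in N (None keeps the last); returns when the fingers have stopped.
- robot.pause(seconds).
- robot.inverse_kinematics(position, orientation): joint angles nearest the present ones, or None.
- robot.camera(name): name is "scene" or "top"; returns a dict with "img" (420x560x3 uint8, red, green, blue), "vfov" (degrees; the focal length in pixels is half the picture's height over the tangent of half this angle, whatever the lens; pixels are square), "cx", "cy" (the principal point, pixels), "extrinsics" (4x4, takes a point from world to camera coordinates). Camera axes: x right, y down, z forward; pixel columns grow to the right and rows downward; lengths in m; the calibration is good to about 2 mm. A picture is of the moment at which its call begins. There is no depth.
A pose or a line that the arm cannot do raises robot.IKError and nothing moves.
- robot.hand_in(): hands the job in, once; it reports no verdict.
Readings, each from a call of its own:
- robot.get_time(): time.
- robot.get_joint_positions(): joint angles.
- robot.get_qd(): joint speeds.
- robot.get_tau(): joint torques, N m.
- robot.get_tcp_pos(): TCP position.
- robot.get_ee_rot(): TCP orientation.
- robot.get_contact_force(): force on the tool from outside, world axes, zero at the start.
- robot.get_ft_torque(): the same for the moment, N m.
- robot.get_width(): opening from 0.0 (shut) to 1.0 (fully open).
Only numpy, scipy, OpenCV 4.12 (cv2) and the standard library are available. Lean on these libraries where they do the work, as an engineer would, in place of code of your own. Each camera call takes 0.05 s, during which the arm holds its last target. There are 200 camera calls.

## Working session

There is one attempt and no reset: what is moved stays moved. The work goes in short steps, each a Python script; the robot and the scene stay as the last script left them, time stands still between calls to the robot, and variables do not carry over. Pictures are saved under pics/ and viewed, about 8 in all and at most 12, crops included, and the job is handed in when it is done.

```bash
mkdir -p pics
cat > h.py <<'E'
import numpy as np, cv2
from bench import robot
def cam(n):
    c=robot.camera(n); E=np.array(c["extrinsics"]); im=np.array(c["img"])
    f=im.shape[0]/2/np.tan(np.radians(c["vfov"])/2)
    return im,E,f,c["cx"],c["cy"]
def ray(c,u,v,z):
    im,E,f,cx,cy=c; R=E[:3,:3];t=E[:3,3]; o=-R.T@t
    d=R.T@np.array([(u-cx)/f,(v-cy)/f,1]); return o+d*(z-o[2])/d[2]
def proj(c,p):
    im,E,f,cx,cy=c; q=E[:3,:3]@np.array(p)+E[:3,3]; return f*q[0]/q[2]+cx,f*q[1]/q[2]+cy
def save(c,n): cv2.imwrite("pics/"+n,cv2.cvtColor(c[0],cv2.COLOR_RGB2BGR))
E
python3 - <<'E'
from h import *
for n in("top","scene"):
    c=cam(n); save(c,n+"0.png"); E=c[1]; print(n,c[2:],-E[:3,:3].T@E[:3,3],E[2,:3])
    np.savez("pics/"+n+"0.npz",im=c[0],E=E,r=c[2:])
print(robot.get_time(),robot.get_ee_rot())
E
```

```text
top (np.float64(425.5896754456255), 280.232949019041, 205.83410796232027) [0.36033186 0.01826752 1.27251274] [ 0.16473396 -0.02356039 -0.98605661]
scene (np.float64(524.5805415173543), 274.52892653028994, 215.3868112645121) [ 1.17789983 -0.39955     1.00130372] [-0.52154952  0.33168329 -0.78611214]
0.1 [-3.07626005e+00 -6.26475048e-01  2.31975503e-04]
```

View pics/top0.png

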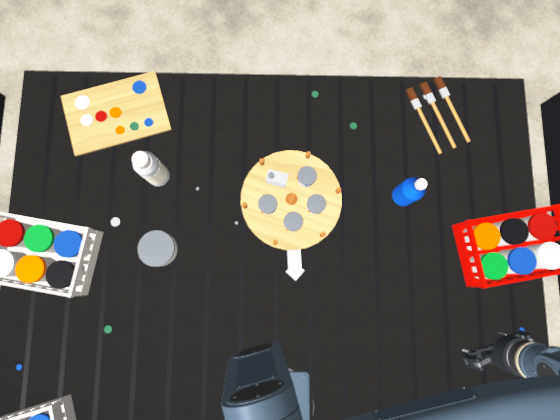

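View pics/scene0.png

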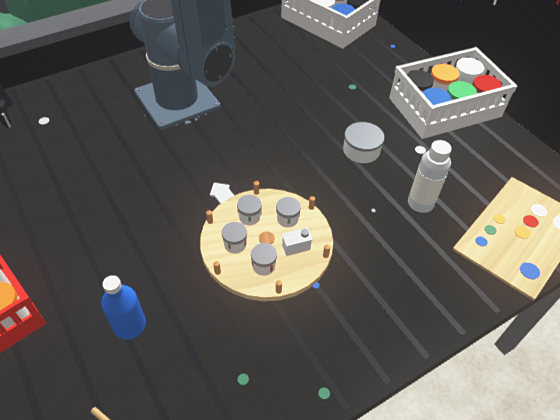

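The top view shows the disc centre near (291,200), the tongue tip near (295,279), the tin near (277,178) and orange-brown pegs round the rim. The scene view agrees. Now I'll measure positions.

```bash
cat >> h.py <<'E'
def blobs(m,lo=3):
    n,l,s,ce=cv2.connectedComponentsWithStats(m.astype(np.uint8)); return [(ce[i],s[i,4]) for i in range(1,n) if s[i,4]>=lo]
def fitcirc(P):
    A=np.c_[2*P,np.ones(len(P))]; x=np.linalg.lstsq(A,(P**2).sum(1),rcond=None)[0]; return x[:2],np.sqrt(x[2]+x[0]**2+x[1]**2)
def measure(c,verbose=True,cen=None):
    hsv=cv2.cvtColor(c[0],cv2.COLOR_RGB2HSV).astype(int); H,S,V=hsv[...,0],hsv[...,1],hsv[...,2]
    u,v=np.meshgrid(range(560),range(420)); roi=(np.hypot(u-291,v-200)<62)
    pg=[ray(c,*b[0],.070)[:2] for b in blobs(roi&(S>140)&(V<235)&(H<20),5)]
    out=dict(peg=np.array(pg))
    wood=(roi&(H>12)&(H<32)&(S>50)&(V>120)).astype(np.uint8)
    wood=cv2.morphologyEx(wood,cv2.MORPH_OPEN,np.ones((3,3)))
    ct=max(cv2.findContours(wood,cv2.RETR_EXTERNAL,cv2.CHAIN_APPROX_NONE)[0],key=cv2.contourArea)
    hull=cv2.convexHull(ct)[:,0]
    out['disc']=fitcirc(np.array([ray(c,*p,.04)[:2] for p in hull]))
    out['grey']=[(ray(c,*b[0],.088)[:2].round(4),b[0].round(1),b[1],) for b in blobs(roi&(np.hypot(u-291,v-200)<46)&(S<60)&(V>60),30)]
    out['hsv']=hsv
    return out
E
python3 - <<'E'
from h import *
d=np.load("pics/top0.npz"); c=(d['im'],d['E'],*d['r']); m=measure(c)
print(m['disc']); C=m['disc'][0]
for p in m['peg']: print(p.round(4),np.linalg.norm(p-C).round(4),np.degrees(np.arctan2(*(p-C)[::-1])).round(1))
for g in m['grey']: print(g,np.linalg.norm(g[0]-C).round(4),np.degrees(np.arctan2(*(g[0]-C)[::-1])).round(1))
# tongue & bystanders
im=c[0].astype(int); t=(im.min(2)>150); t[:249]=0;t[285:]=0;t[:,:275]=0;t[:,315:]=0
q=np.argwhere(t); P=np.array([ray(c,b,a,.008)[:2] for a,b in q]); P=P
print('tongue',P.min(0),P.max(0),len(P)); tip=P[np.argmin(P[:,0])]; print(tip)
mm=P.mean(0); print('mean',mm,np.degrees(np.arctan2(*(mm-C)[::-1])), np.degrees(np.arctan2(*(tip-C)[::-1])),np.linalg.norm(tip-C))
for n,z,uv in(('can',.193,(142,158)),('bigpot',.055,(157,248)),('bottle',.17,(421,184))): print(n,ray(c,*uv,z))
cv2.imwrite("pics/zoom.png",cv2.resize(c[0][140:290,220:360,::-1],None,fx=4,fy=4,interpolation=cv2.INTER_CUBIC))
E
```

```text
(array([ 0.58831789, -0.04222556]), np.float64(0.1507675656858761))
[ 0.7153 -0.0906] 0.1359 -20.9
[0.6923 0.0453] 0.1359 40.1
[ 0.6083 -0.1783] 0.1376 -81.6
[ 0.585 -0.033] 0.0098 109.8
[ 0.5793 -0.0497] 0.0117 -140.3
[0.5607 0.0911] 0.1361 101.7
[ 0.4776 -0.126 ] 0.1388 -142.9
(array([ 0.6452, -0.0847]), array([306.4, 176.1]), np.int32(323)) 0.071 -36.7
(array([0.6394, 0.0011]), array([276.4, 177.8]), np.int32(318)) 0.067 40.3
(array([0.5645, 0.0269]), array([267.2, 203.5]), np.int32(308)) 0.0731 109.0
(array([ 0.5651, -0.1111]), array([315.9, 203.7]), np.int32(315)) 0.0727 -108.6
(array([ 0.5149, -0.0458]), array([292.9, 221.2]), np.int32(301)) 0.0735 -177.2
tongue [ 0.35157681 -0.08263704] [ 0.44222721 -0.0295321 ] 430
[ 0.35157681 -0.05606106]
mean [ 0.40038445 -0.05362195] -176.52980107840935 -176.65535287023627 0.23714501747827205
can [0.66395324 0.3524764  0.193     ]
bigpot [0.43984294 0.33805487 0.055     ]
bottle [ 0.60662315 -0.38409286  0.17      ]
```

View pics/zoom.png

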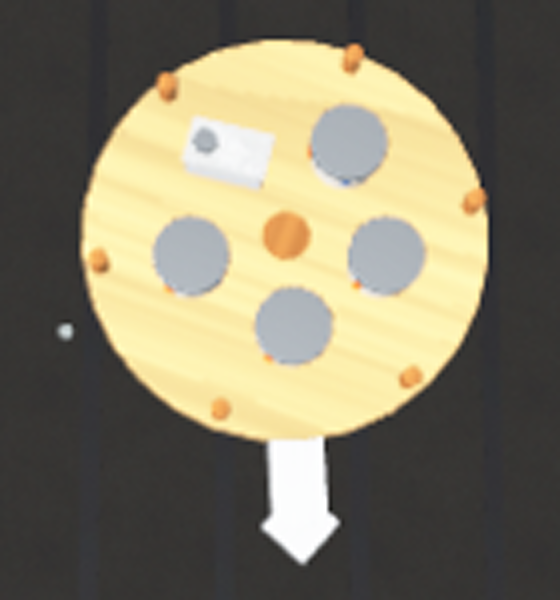

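Axis is (0.588,-0.042), with the front at about 183.4° and the tin at about 39°. The peg at about 99° can be carried counterclockwise to about 243° on the near side in one stroke, with open fingers straddling it tangentially. Next I check inverse kinematics, then go.

```bash
cat >> h.py <<'E'
from scipy.spatial.transform import Rotation as Ro
C=np.array([.5883,-.0422]); PR=.138
def rv(a,s):
    y=s*np.array([-np.sin(a),np.cos(a),0]); z=np.array([0,0,-1.]); x=np.cross(y,z); return Ro.from_matrix(np.c_[x,y,z]).as_rotvec()
def pt(deg,z,r=PR):
    a=np.radians(deg); return [C[0]+r*np.cos(a),C[1]+r*np.sin(a),z]
E
python3 - <<'E'
from h import *
for s in(1,-1):
  for a in range(95,260,15):
    q=robot.inverse_kinematics(pt(a,.05),rv(np.radians(a),s)); print(s,a,None if q is None else np.round(q,2))
E
```

```text
1 95 [ 0.05  0.24 -0.05  1.28 -0.   -1.61]
1 110 [ 0.04  0.15 -0.16  1.27  0.   -1.88]
1 125 [ 0.01  0.06 -0.25  1.26  0.   -2.17]
1 140 [-0.04 -0.02 -0.33  1.26  0.   -2.49]
1 155 [-0.11 -0.07 -0.38  1.26 -0.   -2.82]
1 170 [-0.19 -0.1  -0.41  1.26 -0.    3.13]
1 185 [-0.27 -0.1  -0.41  1.26 -0.    2.79]
1 200 [-0.34 -0.06 -0.37  1.26  0.    2.46]
1 215 [-0.39 -0.   -0.31  1.26  0.    2.14]
1 230 [-0.42  0.08 -0.23  1.26 -0.    1.85]
1 245 [-0.43  0.17 -0.14  1.27  0.    1.58]
-1 95 [ 0.05  0.24 -0.05  1.28 -0.    1.53]
-1 110 [ 0.04  0.15 -0.16  1.27  0.    1.26]
-1 125 [ 0.01  0.06 -0.25  1.26  0.    0.97]
-1 140 [-0.04 -0.02 -0.33  1.26  0.    0.66]
-1 155 [-0.11 -0.07 -0.38  1.26  0.    0.33]
-1 170 [-0.19 -0.1  -0.41  1.26  0.   -0.01]
-1 185 [-0.27 -0.1  -0.41  1.26  0.   -0.35]
-1 200 [-0.34 -0.06 -0.37  1.26  0.   -0.69]
-1 215 [-0.39 -0.   -0.31  1.26  0.   -1.  ]
-1 230 [-0.42  0.08 -0.23  1.26 -0.   -1.29]
-1 245 [-0.43  0.17 -0.14  1.27  0.   -1.56]
```

```bash
cat >> h.py <<'E'
def mv(deg,z,v=.15,**k): return robot.move_straight(pt(deg,z),rv(np.radians(deg),-1),v=v,**k)
E
python3 - <<'E'
from h import *
a0=99.3
robot.goto(pt(a0,.20),rv(np.radians(a0),-1))
robot.command_gripper(.35)
robot.pause(.2)
r=mv(a0,.052,v=.12,threshold=5); print('hit',r,robot.get_tcp_pos(),robot.get_time(),robot.get_width())
f0=np.array(robot.get_contact_force())
if not r:
  for a in np.arange(a0+6,241,6.75):
    mv(a,.052,v=.06)
  f=np.array(robot.get_contact_force())-f0; print(a,f.round(1),robot.get_tcp_pos(),robot.get_time())
  mv(a-2,.052,v=.05)
  mv(a-2,.20,v=.2)
  robot.goto([.30,-.33,.25],rv(np.radians(240),-1))
  c=cam("top"); save(c,"top1.png"); np.savez("pics/top1.npz",im=c[0],E=c[1],r=c[2:])
  cv2.imwrite("pics/zoom1.png",cv2.resize(c[0][140:290,220:360,::-1],None,fx=4,fy=4,interpolation=cv2.INTER_CUBIC))
  m=measure(c); print(m['disc'])
  for p in m['peg']: print(p.round(4),np.linalg.norm(p-C).round(4),np.degrees(np.arctan2(*(p-C)[::-1])).round(1))
  for g in m['grey']: print(g,np.linalg.norm(g[0]-C).round(4),np.degrees(np.arctan2(*(g[0]-C)[::-1])).round(1))
print(robot.get_time())
E
```

```text
hit False [0.56692196 0.09402221 0.05316259] 4.6833 0.34930200423677865
240.3 [-1.  -0.1 -0.7] [ 0.51968171 -0.16185415  0.05199263] 13.4083
(array([ 0.58849701, -0.04252845]), np.float64(0.15087196150014928))
[ 0.7316 -0.0488] 0.1434 -2.6
[ 0.718  -0.0476] 0.1298 -2.4
[0.6556 0.0714] 0.132 59.4
[ 0.6484 -0.1647] 0.1364 -63.9
[ 0.5916 -0.0371] 0.0061 57.0
[ 0.5759 -0.0451] 0.0128 -167.0
[ 0.511  -0.1544] 0.1362 -124.6
(array([ 0.6479, -0.0058]), array([278.9, 174.9]), np.int32(319)) 0.0698 31.4
(array([ 0.6405, -0.0882]), array([307.7, 177.7]), np.int32(318)) 0.0696 -41.4
(array([0.5715, 0.0294]), array([266.3, 201.1]), np.int32(305)) 0.0735 103.2
(array([ 0.5559, -0.1084]), array([315. , 206.9]), np.int32(324)) 0.0737 -116.1
(array([ 0.5166, -0.0369]), array([289.7, 220.5]), np.int32(308)) 0.0719 175.8
15.6833
```

View pics/zoom1.png

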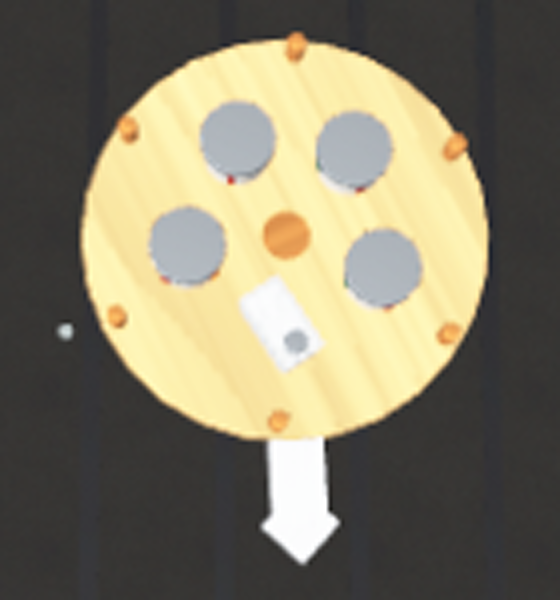

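The view shows the tin at about 175.8°, about 7.5° short of the pointer at 183.4°. Nothing else on the disc has shifted. I'll push the same peg 7.5° further.

```bash
cat > fin.py <<'E'
from h import *
def look(tag):
  for n in("top","scene"):
    c=cam(n); save(c,n+tag+".png"); np.savez("pics/"+n+tag+".npz",im=c[0],E=c[1],r=c[2:])
    if n=="top":
      cv2.imwrite("pics/zoom%s.png"%tag,cv2.resize(c[0][140:290,220:360,::-1],None,fx=4,fy=4,interpolation=cv2.INTER_CUBIC))
      m=measure(c); Cn=m['disc'][0]; print(m['disc'])
      for g in m['grey']: print(g,np.linalg.norm(g[0]-Cn).round(4),np.degrees(np.arctan2(*(g[0]-Cn)[::-1])).round(1))
      # tin top: bright, rect
      k=(c[0].min(2)>175); k[248:]=0; k[:,:255]=0;k[:,330:]=0;k[:150]=0
      ct=max(cv2.findContours(k.astype(np.uint8),cv2.RETR_EXTERNAL,cv2.CHAIN_APPROX_NONE)[0],key=cv2.contourArea)
      B=cv2.boxPoints(cv2.minAreaRect(ct)); W=np.array([ray(c,*p,.085)[:2] for p in B]); t=W.mean(0)
      print('tin',t,'sides',np.linalg.norm(W-np.roll(W,1,0),axis=1).round(4),'ang',np.degrees(np.arctan2(*(t-Cn)[::-1]))%360)
  print(robot.get_time())
E
python3 - <<'E'
from h import *; from fin import look
s,e=237.5,247.8
robot.goto(pt(s,.20),rv(np.radians(s),-1))
r=mv(s,.052,v=.12,threshold=5); print(r)
if not r:
  for a in np.linspace(s,e,3)[1:]: mv(a,.052,v=.05)
  mv(e-2.5,.052,v=.05); mv(e-2.5,.20,v=.2)
  robot.goto([.30,-.33,.25],rv(np.radians(240),-1))
look("2")
E
```

```text
False
(array([ 0.58841999, -0.04262904]), np.float64(0.15078844958684776))
(array([0.6427, 0.0023]), array([276. , 176.6]), np.int32(314)) 0.0705 39.6
(array([ 0.6464, -0.0806]), array([305. , 175.6]), np.int32(321)) 0.0693 -33.2
(array([0.5623, 0.0268]), array([267.2, 204.3]), np.int32(304)) 0.0742 110.6
(array([ 0.5647, -0.1117]), array([316.1, 203.8]), np.int32(321)) 0.073 -109.0
(array([ 0.5162, -0.0457]), array([292.9, 220.7]), np.int32(310)) 0.0723 -177.6
tin [ 0.56216846 -0.00847784] sides [0.2781 0.1168 0.2808 0.1132] ang 127.54895986838136
21.3167
```

View pics/zoom2.png

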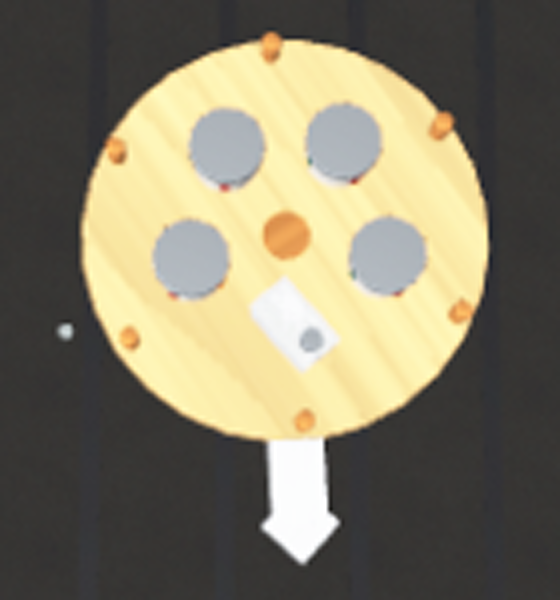

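View pics/scene2.png

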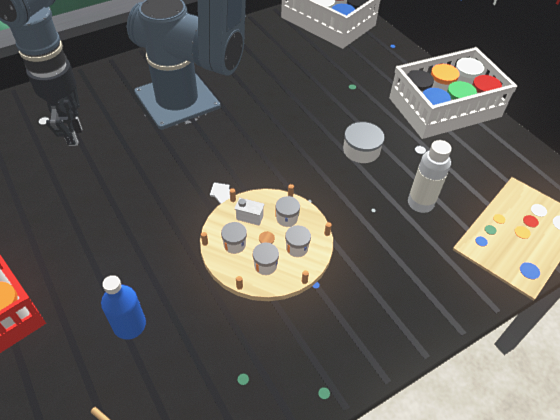

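The zoom shows the tin centred near (295,325), nearly on the tongue line. My box mask picked up wood by mistake, so I'll redo the tin and tongue from the saved image, using both cameras.

Run:
```python
from h import *
an=lambda p,C:np.degrees(np.arctan2(p[1]-C[1],p[0]-C[0]))%360
for n,roiT,roiP in(("top",(275,310,206,236),(278,312,252,284)),("scene",(233,268,196,228),(205,238,178,204))):
    d=np.load(f"pics/{n}2.npz"); c=(d['im'],d['E'],*d['r']); hsv=cv2.cvtColor(c[0],cv2.COLOR_RGB2HSV).astype(int); S,V=hsv[...,1],hsv[...,2]
    def cont(r,m):
        k=np.zeros(m.shape,np.uint8); k[r[2]:r[3],r[0]:r[1]]=m[r[2]:r[3],r[0]:r[1]]
        return max(cv2.findContours(k,cv2.RETR_EXTERNAL,cv2.CHAIN_APPROX_NONE)[0],key=cv2.contourArea)
    if n=="top": Cn=measure(c)['disc'][0]
    ct=cont(roiT,(S<60)&(V>60)); B=cv2.boxPoints(cv2.minAreaRect(ct)); W=np.array([ray(c,*p,.085)[:2] for p in B]); t=W.mean(0)
    print(n,'tin',t,np.linalg.norm(W-np.roll(W,1,0),axis=1).round(3),np.linalg.norm(t-Cn),an(t,Cn), 'px',B.mean(0))
    tg=cont(roiP,(V>140)&(S<80))[:,0]; P=np.array([ray(c,*p,.008)[:2] for p in tg])
    e=P[P[:,0].argmin()]; q=P-Cn
    print('tip',e,np.linalg.norm(e-Cn),an(e,Cn),'mean',an(P.mean(0),Cn))
    if n=="top":
        s=P[(P[:,0]>.39)&(P[:,0]<.43)]; L=s[s[:,1]>s[:,1].mean()];R=s[s[:,1]<s[:,1].mean()]
        print('edges',np.polyfit(L[:,0],L[:,1],1),np.polyfit(R[:,0],R[:,1],1))
    Q=[proj(c,[*(Cn+r*np.array([np.cos(np.radians(183.4)),np.sin(np.radians(183.4))])),.085]) for r in(.03,.072,.11)]; print('line at z=.085',np.round(Q,1))
```

```text
top tin [ 0.51651294 -0.04549123] [0.062 0.04  0.062 0.04 ] 0.07196398871879897 182.27939959690548 px [292.75003 220.75002]
tip [ 0.35157681 -0.05606106] 0.23722375520440026 183.24592334151117 mean 183.314856599526
edges [ 0.06185514 -0.05832858] [ 0.05686705 -0.09677108]
line at z=.085 [[292.3 206. ]
 [293.2 220.7]
 [294.1 234.2]]
scene tin [ 0.52863845 -0.05617126] [0.067 0.064 0.069 0.063] 0.06129620821070515 192.76371466587443 px [248.4412 210.7353]
tip [ 0.34958487 -0.05693699] 0.23926331078976507 183.42833490296272 mean 183.70700072376823
line at z=.085 [[259.7 217.5]
 [249.4 205.3]
 [240.4 194.6]]
```

The tin reads 182.3° against the pointer's 183.3°. The +y side face visible in the mask biases the tin reading by about -1°, so the true error is under 1°. The arm is clear, so I'm handing in.

```bash
python3 -c "
from h import *
robot.pause(.3); print(robot.hand_in(),robot.get_time())"
```

```text
the job is handed in; nothing more can be done
the job is handed in; nothing more can be done
```

The solvent tin now stands at the front, in line with the pointer tongue to within about 1°. I handed the job in at about 22 s of the 58 s allowed.

I straddled one rim peg with partly opened fingers and turned the disc counterclockwise in two pushes, of about 137° and 7°. Then I lifted off and moved the arm clear.

- **Alignment:** in the top camera the tin reads 182.3° and 72 mm from the axis. The pointer reads 183.3° in the top view and 183.4° in the scene view. I estimate about 1° of that gap comes from the tin's side face showing in the mask, so I did not nudge it further.
- **Other objects:** the last pictures show the four pots upright on the disc. The spray can, bottle and big pot look unmoved by eye; I did not remeasure their positions.
- **Checks that failed:** one automatic box fit of the tin picked up wood and I discarded it. The scene-view tin reading of 192.8° also disagreed. Its mask includes the tin's side faces, so I did not use it, which means the tin's final angle rests on the top camera alone.

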